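# Lay the tall bottle down in its cradle

### The arm

A 6-joint arm with a two-finger parallel gripper is mounted at the origin on the work surface. World frame = base frame: x ahead of the robot, y to its left, z up, the work surface at z = 0. Lengths are in m, angles in rad, forces in N, time in s.
With the tool pointing down it reaches from about 0.3 to 0.825 m from the base axis. Payload 5.4 kg.
Tool frame: the origin (TCP) lies at the very end of the fingers, on their centre line; the grasp point (between the pads) lies manip.tcp_to_grasp behind it (manip.tcp_to_grasp is the distance from the TCP to the grasp point, in m); x points along the fingers, z is the direction in which the jaws open and shut, and the axes are right-handed (so a half turn about x gives the same grasp; the last joint's range is limited). The gripper opens to 92 mm and grips with 3 to 60 N. Pads are 20 mm wide; open, the fingers measure 128 mm over their backs; the gripper's body (75 mm by 189 mm) begins 69 mm behind the grasp point.
Start: joints at [-1.466, 0.158, 1.597, -0, 1.386, -0.21], TCP at [0.178, -0.547, 0.176] pointing down, gripper open.
Joint ranges: [-2.91, 2.91], [-0.94, 2.29], [0.18, 2.7], [-1.29, 4.43], [0.17, 2.64], [-3, 3]. Speed limits (rad/s): [2.57, 2.57, 3.14, 3.14, 3.14, 3.14].

### API

Orientations are given as a unit quaternion [w, x, y, z].
In Python, from rig import manip gives the robot as it stands.
- The arm moves only by the tool move_arm, never from a script. Its argument "series" is a list that holds one entry, the list of rows, each a list of 6 numbers: the shift along the tool's x, y, z in cm, then the turn, a rotation vector about the tool's x, y, z in rad. In form: [[[dx, dy, dz, rx, ry, rz], ...]]. A call has exactly 5 rows; each row shifts and turns the commanded pose from where the row before left it, along the tool's axes as they then stand; what a row does not reach is not made up. A row lasts 1/12 s, in which the tool goes at most 41.7 mm and 7.16 degrees, less where a joint would pass 70% of its speed; a pose out of reach is approached as far as the arm can. A call is refused whole if a number of a shift passes 4.17 or a number of a turn 0.125, either way. A call with a gripper value outside its range is refused whole. "grip" is the opening, from 0 (shut) to 1 (fully open), set as the call begins (left out, the last holds). The fingers move at their own pace and stop on an object; "squeeze" is the grip in N (left out, the last holds). Time passes only in rows, so rows that do not move let the fingers close, or fill a call up. It gives the time, the measured TCP pose, the force and the opening at its end, in the units of the state.
- manip.get_state(): the state, without advancing time (a new reading comes with each control period).
- manip.snapshot(name): name is "scene" or "top" or "wrist"; returns the picture (384x512x3 uint8, red, green, blue); there is no depth.
- manip.camera_params(name): a dict with "K" (3x3 intrinsics, pixels), "distortion" ([k1, k2, p1, p2, k3] as OpenCV has them; the pictures are not rectified), "pose" (4x4, takes a point from camera to world coordinates); the wrist camera has in their place "T_tool_cam" (4x4, takes a point from camera to tool coordinates, whose origin is the TCP and whose axes are the tool frame's). Camera axes: x right, y up, looking along -z (the intrinsics and any distortion apply to the point x, -y, -z); pixel columns grow to the right and rows downward; lengths in m; the calibration is good to about 2 mm. A picture is of the moment at which its call begins: read the wrist's pose just before it. camera_params takes no time and is no camera call.
- manip.close_job(): hands the job in, once; it reports no verdict.
Trained networks look in the newest picture that a camera, given by its name, has taken for a name from the list of things; names that differ only in an ending like _2 or _b are one class to them, and where a whole thing is asked for, a point or a joint stands for the part that bears it (a point fixed in the world has none). Each returns a list of dicts, best first, with "conf" (0 to 1); they miss things now and then, are a little off and sometimes report something else, mostly with a low value. They report only what shows in the picture. A call takes as long as a camera call. They do not tell look-alikes from the thing itself.
- manip.silhouettes(label, camera): "pixels" (384x512 bool, what is visible of it) and "point" ([column, row] in pixels, amid what is visible of it).
The state is a dict: "time": time; "joints": joint angles; "dq": joint speeds; "tau": joint torques, N m; "tcp_pos": TCP position; "eef_rot": TCP orientation; "ft_force": force on the tool from outside, world axes, zero at the start; "ft_torque": the same for the moment, N m; "opening": finger opening in m.
Only numpy, scipy, OpenCV 4.12 (cv2) and the standard library are available. Lean on these libraries where they do the work, as an engineer would, in place of code of your own. Each camera call takes 0.05 s, during which the arm holds its last target.

### The job

The tall capped bottle stands on the step of the metal stand. With the fingers, push its top over towards the two rubber bars, its foot staying at the bars' ends as a stop, and ease it down so that it lands gently and lies on its side along the groove between the bars. Do not pinch it hard, lift it or carry it, leave the rack of tubes, the beaker and the jar alone, and finish clear of everything.

Things in the scene. Friction and masses are not known exactly. Their poses are not given: they have to be found in the camera images.
- bottle: Tall closed bottle, white with a ribbed blue screw cap, 210 mm high, loose on the stand's step. Origin: centre of its underside, z along its axis to the cap. Body 60 mm in diameter up to 150 mm, then a cone to 172 mm; cap 38 mm in diameter, 170 to 210 mm. 0.17 to 0.35 kg, centre of mass near 90 mm; at the stop it goes over by itself once leant about 15 degrees.
- bottle_foot (a point): Centre of the bottle's underside.
- bottle_top (a point): Centre of the top of the bottle's cap, 210 mm from the underside along its axis.
- stand: Fixed metal stand. Origin on the bench below the foot stop's face; x level, the way the bottle goes over; z up. Base plate 12 mm thick, x -140 to 200, y -75 to 75 mm. Step: top 70 mm above the bench, x -66 to 0, 110 mm wide; behind it a wall, x -73 to -67, 100 mm above the bench. The bottle stands on the step with its axis at x -29 to -24 mm, y within 3 mm.
- stop (a point): Foot stop: midway between the near ends of two parallel black rubber bars, at their top edges, x = 0 of the stand, 79 mm above the bench, 9 mm above the step. The bars run 135 mm along the stand's +x, from 20 to 34 mm either side of y = 0. Between and beyond them it is open down to the base plate. The bottle's side turns over on these end edges.
- groove (a point): Point 100 mm along +x from the stop and 101 mm above the bench, through which the axis of the bottle runs, along the stand's x, when it lies in the groove. Lying, its underside is near the stand's x = -9 mm and its cap reaches to about x = 200 mm, 65 mm beyond the bars, with open space below the cap.
- rack: Fixed grey rack 150 x 56 x 50 mm with three tubes, beside the stand on its +y side. Origin at the centre of its underside. Not to be touched.
- tube0: Clear tube with blue cap, 34 mm in diameter over the cap, 111 mm high, standing loose in the rack, its top about 119 mm above the bench. Origin at the centre of its underside. Leave alone.
- tube1: Clear tube with blue cap, 34 mm in diameter over the cap, 111 mm high, standing loose in the rack, its top about 119 mm above the bench. Origin at the centre of its underside. Leave alone.
- tube2: Clear tube with blue cap, 34 mm in diameter over the cap, 111 mm high, standing loose in the rack, its top about 119 mm above the bench. Origin at the centre of its underside. Leave alone.
- beaker: Loose glass cup, 68 mm in diameter, 75 mm high, beyond the stand. Origin at the centre of its underside. Leave alone.
- jar: Loose white jar with blue cap, 48 mm in diameter, 55 mm high, on the robot's side of the stand. Origin at the centre of its underside. Leave alone.
Things that resemble listed ones, but are neither listed nor needed, are in the scene too. What is shaped like the bottle but green is not meant.

How it is judged:
At the end, for the whole second after the job is handed in: The bottle lies at rest in the groove between the bars: axis level and along the bars within about 5 degrees, cap beyond the bars, foot centred within 8 mm and at the stop (within about 30 mm back or 25 mm on of where it comes to lie by tipping over at the stop) (angle between bottle's own z axis and vertical between 1.48 and 1.66 rad and angle between the z axis of bottle and the x axis of stand, either way round below 0.08 rad and x of bottle_top in the frame of stand between 0.17 and 0.225 m and y of bottle_foot in the frame of stand between -0.008 and 0.008 m and z of bottle_foot in the frame of stand between 0.094 and 0.11 m and linear speed of bottle below 0.02 m/s); the robot touches nothing.
It fails at once if the bottle comes down hard: it turns faster than 3 rad/s (cap at about 0.6 m/s) in the last 25 degrees before lying (angle between bottle's own z axis and vertical above 1.13 rad and angular speed of bottle above 3 rad/s).
It fails at once if the bottle is lifted or carried off the stand (foot or cap about 20 mm higher than tipping takes it) (height (world z) of bottle_foot above 0.125 m or height (world z) of bottle_top above 0.3 m).
It fails at once if the bottle is pinched or shoved with more than 20 N (contact force between the fingers and bottle above 20 N).
It fails at once if a tube, the beaker or the jar is disturbed (moved more than 15 mm) (distance of any of tube0, tube1, tube2, beaker, jar from where it was at the start of the episode above 0.015 m).
It fails at once if the rack is pushed (contact force between the arm and rack above 5 N).
It also fails if it takes over 51 s, if anything falls off the work surface, if the arm or the gripper's body presses on something with over 40 N, if the wrist force passes 120 N, or if a joint passes its speed limit or range.

## Working session

There is one attempt and no reset: what is moved stays moved. The work goes in short steps, Python scripts to look and compute and a tool call to move; the robot and the scene stay as the last step left them, time stands still between calls to the robot, and variables do not carry over. Pictures are saved under pics/ and viewed, and the job is handed in when it is done.

Besides the shell and the picture viewer there is one more tool, called after "Call:" by a JSON object that holds its "name" and its "arguments". move_arm: Moves the arm, as the interface text tells. Its arguments: {"type":"object","properties":{"series":{"type":"array","items":{"type":"array","items":{"type":"array","items":{"type":"number"}}}},"grip":{"type":"number"},"squeeze":{"type":"number"}},"required":["series"]}

```bash
mkdir -p pics; ls; python3 - <<'E'
from rig import manip
import cv2
s=manip.get_state();print({k:s[k] for k in('time','tcp_pos','eef_rot','opening','ft_force')}, manip.tcp_to_grasp)
for n in('scene','top','wrist'):
    im=manip.snapshot(n);cv2.imwrite(f'pics/{n}0.png',im[:,:,::-1])
    p=manip.camera_params(n);print(n,p)
E
```

```text
pics
{'time': 0.0, 'tcp_pos': array([ 0.17793831, -0.5460651 ,  0.17545842]), 'eef_rot': array([ 0.57176352,  0.41592982,  0.5726147 , -0.4149714 ]), 'opening': 0.09220049315584633, 'ft_force': array([-0.07898608,  0.21914944, -0.36163236])} 0.0187
scene {'K': array([[490.15392885,   0.        , 258.36399194],
       [  0.        , 490.15392885, 199.07184554],
       [  0.        ,   0.        ,   1.        ]]), 'distortion': array([0.04107949, 0.        , 0.        , 0.        , 0.        ]), 'pose': array([[ 0.49916665, -0.4633374 ,  0.7322234 ,  1.43585579],
       [ 0.86615371,  0.2908996 , -0.40639289, -0.34221646],
       [-0.02470647,  0.83707579,  0.54652879,  0.82108611],
       [ 0.        ,  0.        ,  0.        ,  1.        ]])}
top {'K': array([[365.66766494,   0.        , 254.40777542],
       [  0.        , 365.66766494, 193.01887853],
       [  0.        ,   0.        ,   1.        ]]), 'distortion': array([-0.07778948,  0.        ,  0.        ,  0.        ,  0.        ]), 'pose': array([[ 0.02414834,  0.99962687, -0.01276643,  0.55790371],
       [-0.99970114,  0.02409757, -0.00411551,  0.14265709],
       [-0.00380634,  0.012862  ,  0.99991004,  0.96566677],
       [ 0.        ,  0.        ,  0.        ,  1.        ]])}
wrist {'K': array([[293.32106566,   0.        , 254.86805907],
       [  0.        , 293.32106566, 187.51906042],
       [  0.        ,   0.        ,   1.        ]]), 'distortion': array([-0.00870898,  0.        ,  0.        ,  0.        ,  0.        ]), 'T_tool_cam': array([[ 2.41866599e-04,  2.86113968e-01, -9.58195564e-01,
        -2.07199780e-01],
       [ 1.50341668e-03,  9.58194405e-01,  2.86114001e-01,
         8.08258120e-02],
       [ 9.99998841e-01, -1.50976862e-03, -1.98393290e-04,
         7.64287657e-04],
       [ 0.00000000e+00,  0.00000000e+00,  0.00000000e+00,
         1.00000000e+00]])}
```

View pics/scene0.png

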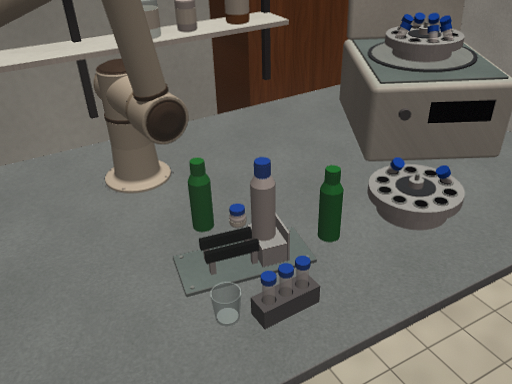

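View pics/top0.png

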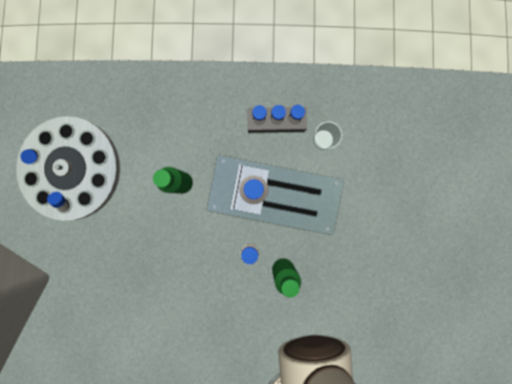

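```bash
cat > h.py <<'E'
from rig import manip
import numpy as np, cv2
from scipy.spatial.transform import Rotation as R
def ray(cam,uv):
    p=manip.camera_params(cam)
    q=cv2.undistortPoints(np.array([[uv]],float),p['K'],p['distortion'])[0,0]
    T=p['pose']
    return T[:3,3],T[:3,:3]@np.array([q[0],-q[1],-1])
def atz(cam,uv,z):
    o,d=ray(cam,uv);return o+d*(z-o[2])/d[2]
def proj(cam,P,T=None):
    p=manip.camera_params(cam);T=p['pose'] if T is None else T
    c=(np.asarray(P,float).reshape(-1,3)-T[:3,3])@T[:3,:3]
    c=c*[1,-1,-1]
    return cv2.projectPoints(c,np.zeros(3),np.zeros(3),p['K'],p['distortion'])[0][:,0]
E
python3 - <<'E'
from h import *
im=cv2.imread('pics/top0.png')
cv2.imwrite('pics/topz.png',cv2.resize(im[90:300,150:360],None,fx=3.8,fy=2.85*1,interpolation=cv2.INTER_CUBIC) if 0 else cv2.resize(im[140:250,195:355],(800,550),interpolation=cv2.INTER_CUBIC))
im=cv2.imread('pics/scene0.png')
cv2.imwrite('pics/scz.png',cv2.resize(im[145:335,165:335],(510,570),interpolation=cv2.INTER_CUBIC))
for n in('bottle','stand','beaker','jar','rack','tube0'):
  for c in('top','scene'):
    for r in manip.silhouettes(n,c):
        ys,xs=np.nonzero(r['pixels']);print(n,c,round(r['conf'],2),np.round(r['point']),len(xs),xs.min(),xs.max(),ys.min(),ys.max())
E
```

```text
bottle top 0.7 [251. 191.] 621 239 266 176 204
bottle top 0.18 [296. 116.] 216 290 304 105 123
bottle scene 0.76 [263. 199.] 1896 250 276 157 240
bottle scene 0.74 [330. 205.] 1529 318 342 167 241
bottle scene 0.59 [199. 198.] 1437 188 213 158 231
stand top 0.9 [279. 194.] 6731 208 343 156 234
stand top 0.45 [327. 136.] 591 314 340 121 149
stand scene 0.69 [238. 255.] 5571 173 316 216 296
beaker top 0.91 [328. 136.] 615 313 341 121 149
beaker scene 0.59 [229. 301.] 1087 211 240 282 325
jar top 0.84 [248. 252.] 308 241 258 243 263
jar top 0.66 [253. 189.] 668 239 267 176 204
jar scene 0.58 [238. 214.] 353 229 246 204 227
rack top 0.63 [276. 124.] 864 247 306 107 133
rack scene 0.72 [283. 303.] 1737 251 319 278 327
tube0 top 0.78 [277. 115.] 221 271 285 105 124
tube0 top 0.68 [295. 116.] 253 289 305 105 124
tube0 top 0.49 [259. 117.] 221 253 266 105 124
tube0 scene 0.93 [302. 271.] 408 295 310 256 288
tube0 scene 0.93 [286. 278.] 447 277 294 263 296
tube0 scene 0.78 [272. 285.] 454 260 276 271 304
```

View pics/topz.png

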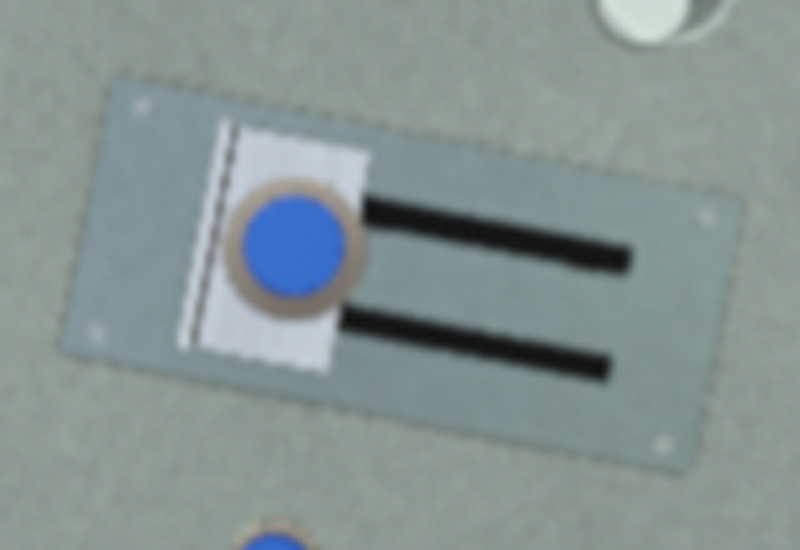

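View pics/scz.png

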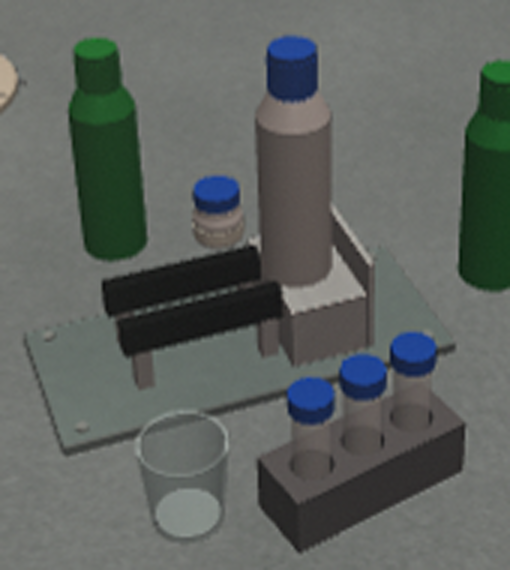

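```bash
python3 - <<'E'
from h import *
from scipy.optimize import least_squares
z=lambda a:np.array(a)/5.+[195-.4,140-.4]
L=[[-.14,.075,.012],[.2,.075,.012],[.2,-.075,.012],[-.14,-.075,.012],  # plate
   [-.0,.055,.07],[0,-.055,.07],
   [.135,.034,.079],[.135,.020,.079],[.135,-.02,.079],[.135,-.034,.079],[0,.034,.079],[0,-.034,.079]]
U=z([[112,76],[745,198],[690,472],[62,350],[371,152],[329,371],[633,246],[626,274],[611,353],[606,382],[367,197],[341,332]])
L=np.array(L)
def W(q,L=L):
    c,s=np.cos(q[2]),np.sin(q[2]);return np.c_[q[0]+c*L[:,0]-s*L[:,1],q[1]+s*L[:,0]+c*L[:,1],L[:,2]]
f=lambda q:(proj('top',W(q))-U).ravel()
r=least_squares(f,[.55,.1,-1.6],loss='soft_l1');q=r.x
print('stand',q,'deg',np.degrees(q[2]));print(np.round(f(q).reshape(-1,2),1).tolist())
np.save('stand.npy',q)
c,s=np.cos(q[2]),np.sin(q[2])
def S(P): d=np.array(P[:2])-q[:2];return np.round([c*d[0]+s*d[1],-s*d[0]+c*d[1]],4)
print('scene corners',np.round(proj('scene',W(q)),0).tolist())
cap=atz('top',z([294,246]),.28);print('bottle top cap',cap,S(cap))
print('cap in scene', proj('scene',cap))
for n,uv,h in(('beaker',[327.,133.],.06),('jar',[250,255],.055),('rackT',[278,113],.119),('t0',[259.5,113],.119),('t2',[297.5,112],.119)):
    p=atz('top',uv,h);print(n,p,S(p))
for n,uv in(('greenL',(164,179)),('greenR',(290,289))):
    p=atz('top',uv,.21);print(n,p,S(p))
im=manip.snapshot('scene').copy()[:,:,::-1].copy()
for p in np.r_[proj('scene',W(q)),proj('scene',W(q,np.array([[.2,0,.101],[-.009,0,.101],[-.027,0,.28],[-.027,0,.07]])))]: cv2.circle(im,tuple(int(round(v)) for v in p),2,(0,0,255),-1)
cv2.imwrite('pics/chk.png',cv2.resize(im[145:335,165:345],None,fx=3,fy=3))
E
```

```text
stand [ 0.57248627  0.12213051 -1.73794806] deg -99.57708871731333
[[-0.3, -0.8], [0.6, -0.5], [0.8, 1.0], [-1.3, 0.7], [-0.2, -0.0], [-0.3, 0.2], [0.4, -0.1], [0.7, -0.0], [0.6, 0.4], [0.5, 0.2], [-0.9, -0.8], [-1.1, -0.3]]
scene corners [[317.0, 259.0], [186.0, 294.0], [172.0, 256.0], [293.0, 226.0], [262.0, 249.0], [247.0, 224.0], [206.0, 255.0], [204.0, 251.0], [200.0, 242.0], [198.0, 238.0], [259.0, 241.0], [250.0, 226.0]]
bottle top cap [0.57452372 0.14755996 0.28      ] [-0.0254 -0.0022]
cap in scene [[261.69296827 160.46057413]]
beaker [ 0.72344603 -0.03094817  0.06      ] [0.1258 0.1743]
jar [0.41490651 0.15365309 0.055     ] [-0.0049 -0.1606]
rackT [0.75653307 0.09566618 0.119     ] [-0.0045  0.1859]
t0 [0.75547099 0.13878045 0.119     ] [-0.0469  0.1777]
t2 [0.76009365 0.05021124 0.119     ] [0.0397 0.197 ]
greenL [0.59217227 0.33446078 0.21      ] [-0.2126 -0.0159]
greenR [0.3705214  0.06724769 0.21      ] [ 0.0877 -0.19  ]
```

View pics/chk.png

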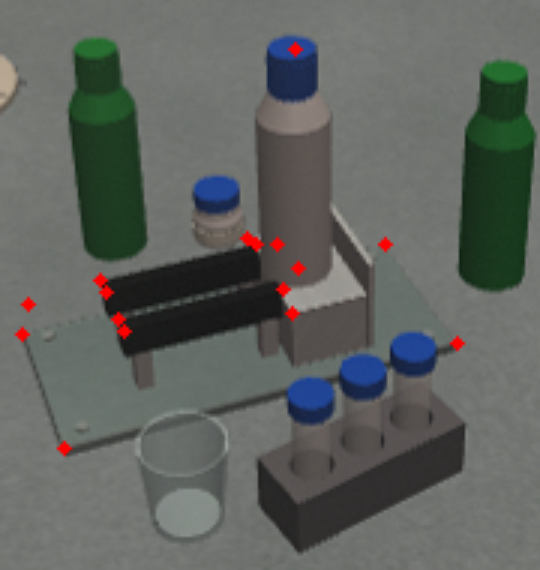

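```bash
cat >> h.py <<'E'
def status():
    s=manip.get_state();w=s['eef_rot'];return s,R.from_quat([w[1],w[2],w[3],w[0]])
q=np.load('stand.npy');cq,sq=np.cos(q[2]),np.sin(q[2])
RS=np.array([[cq,-sq,0],[sq,cq,0],[0,0,1]]);oS=np.array([q[0],q[1],0])
def s2w(P):return RS@np.array(P)+oS
def goal(P,sign=None):
    """P: TCP target in stand frame; tool down, tool z along +-stand y"""
    s,r=status();A=r.as_matrix();p=s['tcp_pos']
    best=None
    for sg in((1,-1) if sign is None else (sign,)):
        z=RS[:,1]*sg;x=np.array([0,0,-1.]);B=np.c_[x,np.cross(z,x),z]
        rv=R.from_matrix(A.T@B).as_rotvec()
        if best is None or np.linalg.norm(rv)<np.linalg.norm(best[0]):best=(rv,sg)
    d=A.T@(s2w(P)-p)*100
    print('t',round(s['time'],2),'tcp stand mm',np.round(RS.T@(p-oS)*1000,1),'shift cm',np.round(d,2),'turn',np.round(best[0],3),'sign',best[1],'F',np.round(s['ft_force'],2),'(stand)',np.round(RS.T@s['ft_force'],2),'open',round(s['opening'],4))
E
python3 - <<'E'
from h import *
goal([-.0254,-.002,.36]);s,r=status();print(np.round(r.as_matrix(),3))
E
```

```text
t 0.8 tcp stand mm [ 725.2 -277.7  176.4] shift cm [-18.36  59.22 -53.73] turn [-1.089 -0.    -0.   ] sign 1 F [ 0.02 -0.52  0.16] (stand) [0.51 0.11 0.16] open 0.0915
[[ 0.     0.951  0.31 ]
 [ 0.     0.31  -0.951]
 [-1.     0.    -0.   ]]
```

Call:
{"name": "move_arm", "arguments": {"series": [[[-3,1.3,-1.2,0,0,0],[-3,1.3,-1.2,0,0,0],[-3,1.3,-1.2,0,0,0],[-3,1.3,-1.2,0,0,0],[-3,1.3,-1.2,0,0,0]]], "grip": 1, "squeeze": 5}}

```text
time: 1.22
tcp_pos: [0.2215, -0.4686, 0.3279]
eef_rot: [0.572, 0.415, 0.572, -0.416]
ft_force: [0.6, -0.8, -0.3]
opening: 0.0919
```

Call:
{"name": "move_arm", "arguments": {"series": [[[-0.7,2.5,-2.3,0,0,0],[-0.7,2.5,-2.3,0,0,0],[-0.7,2.5,-2.3,0,0,0],[-0.7,2.5,-2.3,0,0,0],[-0.7,2.5,-2.3,0,0,0]]]}}

```text
time: 1.63
tcp_pos: [0.305, -0.32, 0.3619]
eef_rot: [0.572, 0.416, 0.572, -0.416]
ft_force: [1.1, -0.9, 0.0]
opening: 0.0918
```

Call:
{"name": "move_arm", "arguments": {"series": [[[0,2.5,-2.3,0,0,0],[0,2.5,-2.3,0,0,0],[0,2.5,-2.3,0,0,0],[0,2.5,-2.3,0,0,0],[0,2.5,-2.3,0,0,0]]]}}

```text
time: 2.05
tcp_pos: [0.3882, -0.1719, 0.3617]
eef_rot: [0.572, 0.416, 0.572, -0.416]
ft_force: [0.7, -0.7, 0.2]
opening: 0.092
```

```bash
python3 -c "
from h import *
goal([-.0254,-.002,.36]);print(np.round(status()[0]['joints'],2))"
```

```text
t 2.05 tcp stand mm [ 320.6 -132.8  361.7] shift cm [  0.16  27.62 -24.6 ] turn [-1.089e+00  1.000e-03 -0.000e+00] sign 1 F [ 0.7  -0.73  0.15] (stand) [0.6  0.81 0.15] open 0.092
[-0.7  -0.29  1.67  0.    1.77  0.55]
```

Call:
{"name": "move_arm", "arguments": {"series": [[[0,0,0,-0.11,0,0],[0,0,0,-0.11,0,0],[0,0,0,-0.11,0,0],[0,0,0,-0.11,0,0],[0,0,0,-0.11,0,0]]]}}

```text
time: 2.47
tcp_pos: [0.3878, -0.1733, 0.3615]
eef_rot: [0.664, 0.242, 0.664, -0.243]
ft_force: [0.3, 0.5, -0.7]
opening: 0.0919
```

Call:
{"name": "move_arm", "arguments": {"series": [[[0,0,0,-0.11,0,0],[0,0,0,-0.11,0,0],[0,0,0,-0.11,0,0],[0,0,0,-0.11,0,0],[0,0,0,-0.1,0,0]]]}}

```text
time: 2.88
tcp_pos: [0.3877, -0.1734, 0.3615]
eef_rot: [0.705, 0.057, 0.705, -0.057]
ft_force: [0.8, 0.1, -0.7]
opening: 0.0916
```

```bash
python3 -c "
from h import *
goal([-.0254,-.002,.36]);print(np.round(status()[0]['joints'],2))"
```

```text
t 2.88 tcp stand mm [ 322.2 -133.   361.5] shift cm [ 0.15 34.67 13.33] turn [0.007 0.    0.   ] sign 1 F [ 0.81  0.09 -0.74] (stand) [-0.23  0.78 -0.74] open 0.0916
[-0.71 -0.29  1.67  0.    1.77 -0.55]
```

Call:
{"name": "move_arm", "arguments": {"series": [[[0,3.4,1.3,0,0,0],[0,3.4,1.3,0,0,0],[0,3.4,1.3,0,0,0],[0,3.4,1.3,0,0,0],[0,3.4,1.3,0,0,0]]]}}

```text
time: 3.3
tcp_pos: [0.4805, -0.0149, 0.3616]
eef_rot: [0.705, 0.059, 0.704, -0.059]
ft_force: [0.5, -0.5, 0.9]
opening: 0.092
```

Call:
{"name": "move_arm", "arguments": {"series": [[[0,3.4,1.3,0,0,0],[0,3.4,1.3,0,0,0],[0,3.4,1.3,0,0,0],[0,2,0.7,0,0,0],[0,0,0,0.007,0,0]]]}}

```text
time: 3.72
tcp_pos: [0.5462, 0.0996, 0.3605]
eef_rot: [0.704, 0.06, 0.705, -0.059]
ft_force: [0.1, -0.1, -0.3]
opening: 0.092
```

```bash
python3 - <<'E'
from h import *
goal([-.0254,-.002,.36]);s,r=status();print(np.round(s['joints'],2))
im=manip.snapshot('wrist')[:,:,::-1].copy()
cv2.imwrite('pics/w1.png',im)
p=manip.camera_params('wrist');T=np.eye(4);T[:3,:3]=r.as_matrix();T[:3,3]=s['tcp_pos'];T=T@p['T_tool_cam']
print(proj('wrist',np.array([s2w([-.0254,-.002,.28]),s2w([0,.034,.079]),s2w([0,-.034,.079]),s2w([0,.055,.07]),s2w([0,-.055,.07])]),T))
E
```

```text
t 3.72 tcp stand mm [ 26.6 -22.1 360.5] shift cm [0.05 5.2  2.01] turn [-0.001 -0.001 -0.001] sign 1 F [ 0.14 -0.1  -0.27] (stand) [ 0.07  0.15 -0.27] open 0.092
[-0.04  0.06  1.35  0.    1.74  0.13]
[[275.52599757 130.66163897]
 [288.97436735 134.21532771]
 [247.75236778 134.19898047]
 [300.88893344 133.63105054]
 [235.37942576 133.60529315]]
```

View pics/w1.png

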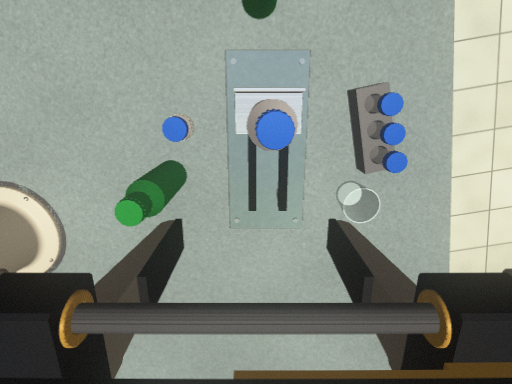

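Call:
{"name": "move_arm", "arguments": {"series": [[[0,1.3,0.5,0,0,0],[0,1.3,0.5,0,0,0],[0,1.3,0.5,0,0,0],[0,1.3,0.5,0,0,0],[0,0,0,0,0,0]]]}}

```text
time: 4.18
tcp_pos: [0.5743, 0.1441, 0.3612]
eef_rot: [0.704, 0.061, 0.705, -0.061]
ft_force: [-0.3, -0.4, -1.0]
opening: 0.0918
```

```bash
python3 - <<'E'
from h import *
goal([-.0254,-.002,.245]);s,r=status()
im=manip.snapshot('wrist')[:,:,::-1].copy()
cv2.imwrite('pics/w2.png',im)
E
```

```text
t 4.18 tcp stand mm [-21.9  -1.8 361.2] shift cm [11.62  0.34 -0.02] turn [-0.006 -0.    -0.   ] sign 1 F [-0.29 -0.4  -0.97] (stand) [ 0.44 -0.22 -0.97] open 0.0918
```

View pics/w2.png

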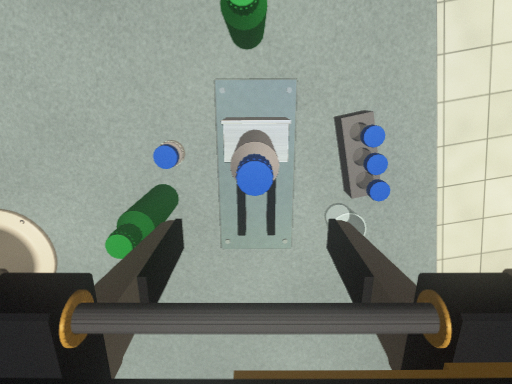

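Call:
{"name": "move_arm", "arguments": {"series": [[[2,0.2,0,-0.005,0,0],[2,0,0,0,0,0],[2,0,0,0,0,0],[2,0,0,0,0,0],[1.5,0,0,0,0,0]]]}}

```text
time: 4.65
tcp_pos: [0.5734, 0.1442, 0.2649]
eef_rot: [0.704, 0.059, 0.705, -0.06]
ft_force: [0.4, -0.2, -0.1]
opening: 0.0918
```

Call:
{"name": "move_arm", "arguments": {"series": [[[1,0,0,0,0,0],[1,0,0,0,0,0],[0,0,0,0,0,0],[0,0,0,0,0,0],[0,0,0,0,0,0]]], "grip": 0.6}}

```text
time: 5.07
tcp_pos: [0.575, 0.1457, 0.2477]
eef_rot: [0.705, 0.059, 0.704, -0.059]
ft_force: [0.2, -0.3, 0.7]
opening: 0.0603
```

```bash
python3 - <<'E'
from h import *
goal([-.0254,-.002,.245]);s,r=status()
im=manip.snapshot('wrist')[:,:,::-1].copy()
cv2.imwrite('pics/w3.png',im)
E
```

```text
t 5.07 tcp stand mm [-23.7  -1.4 247.7] shift cm [ 0.27  0.17 -0.06] turn [-0.001  0.002 -0.   ] sign 1 F [ 0.18 -0.26  0.71] (stand) [0.23 0.22 0.71] open 0.0603
```

View pics/w3.png

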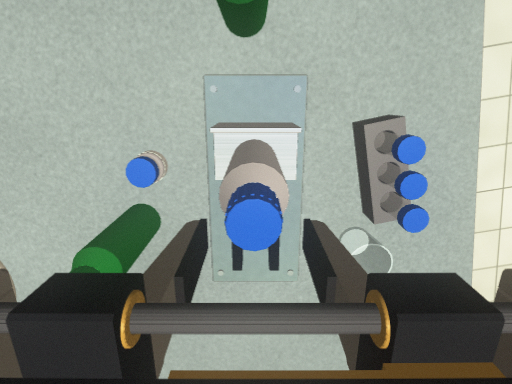

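Call:
{"name": "move_arm", "arguments": {"series": [[[0,0.1,0,0,0,0],[0,0,0,0,0,0],[0,0,0,0,0,0],[0,0,0,0,0,0],[0,0,0,0,0,0]]], "grip": 0.3, "squeeze": 5}}

```text
time: 5.53
tcp_pos: [0.5747, 0.147, 0.2465]
eef_rot: [0.705, 0.059, 0.705, -0.059]
ft_force: [-0.1, 0.6, -0.5]
opening: 0.0279
```

```bash
python3 - <<'E'
from h import *
goal([-.0254,-.002,.245]);s,r=status()
g=.194-.009
for th in range(0,95,10):
    t=np.radians(th);x=-.0224*np.cos(t)+g*np.sin(t);z=.079+.0224*np.sin(t)+g*np.cos(t)
    print(th,round(x*1000,1),round((z-.0187)*1000,1))
E
```

```text
t 5.53 tcp stand mm [-24.8  -2.  246.5] shift cm [ 0.15  0.06 -0.  ] turn [-0.001  0.     0.   ] sign 1 F [-0.1   0.58 -0.52] (stand) [-0.56 -0.19 -0.52] open 0.0279
0 -22.4 245.3
10 10.1 246.4
20 42.2 241.8
30 73.1 231.7
40 101.8 216.4
50 127.3 196.4
60 149.0 172.2
70 166.2 144.6
80 178.3 114.5
90 185.0 82.7
```

```bash
python3 - <<'E'
from h import *
im=manip.snapshot('wrist')[:,:,::-1];cv2.imwrite('pics/w4.png',im)
im=manip.snapshot('scene')[:,:,::-1];cv2.imwrite('pics/s4.png',cv2.resize(im[100:300,170:370],(600,600)))
E
```

```text
(no output)
```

View pics/w4.png

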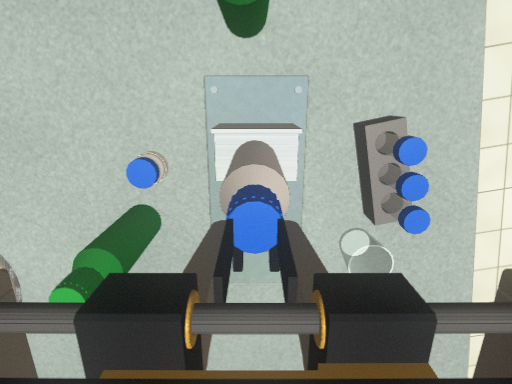

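View pics/s4.png

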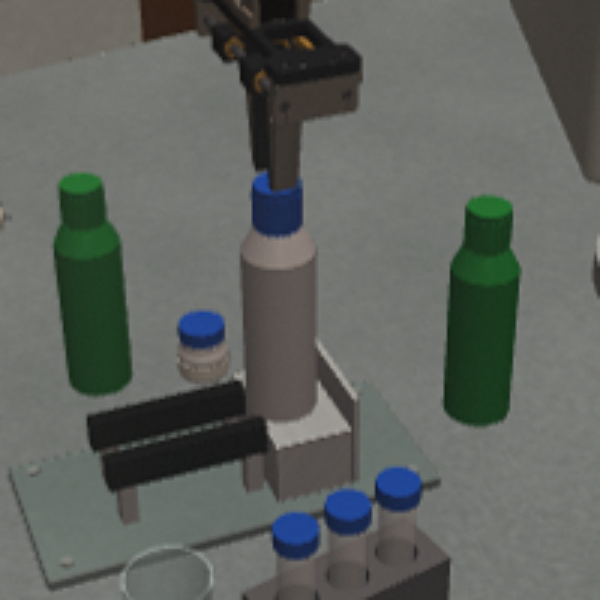

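```bash
python3 - <<'E'
from h import *
s,r=status();print(s['tcp_pos'],s['opening'])
P=[s2w([-.025,y,z]) for y,z in((.014,.246),(-.018,.246),(.022,.246),(.022,.28),(.022,.265),(.022,.3))]
print(np.round(proj('scene',P),1))
p=manip.camera_params('wrist');T=np.eye(4);T[:3,:3]=r.as_matrix();T[:3,3]=s['tcp_pos'];T=T@p['T_tool_cam']
# tool tips & cap in wrist
A=r.as_matrix();tp=[s['tcp_pos']+A@np.array(v) for v in([0,0,.014],[0,0,-.014],[0,.01,.014],[0,-.01,.014],[0,0,.02])]
print(np.round(proj('wrist',np.array(tp),T),1))
for x in(-.025,-.015,-.005,-.035): print(x,np.round(proj('wrist',np.array([s2w([x,-.002,.28]),s2w([x,-.021,.28]),s2w([x,.017,.28])]),T),1).tolist())
im=cv2.imread('pics/w4.png');cv2.imwrite('pics/w4z.png',cv2.resize(im[160:300,180:330],(750,600)))
im=cv2.imread('pics/s4.png')
E
```

```text
[0.57463147 0.14694338 0.24638645] 0.027447422375042545
[[264.3 176.6]
 [259.5 170.2]
 [265.6 178.2]
 [265.3 165.3]
 [265.4 171. ]
 [265.2 157.4]]
[[273.1 211. ]
 [236.  210.9]
 [273.3 198.4]
 [272.8 223.2]
 [281.  211. ]]
-0.025 [[254.5, 229.5], [225.0, 229.5], [283.9, 229.6]]
-0.015 [[254.5, 243.5], [225.5, 243.5], [283.5, 243.6]]
-0.005 [[254.5, 257.1], [225.9, 257.1], [283.0, 257.1]]
-0.035 [[254.5, 215.1], [224.6, 215.1], [284.4, 215.1]]
```

View pics/w4z.png

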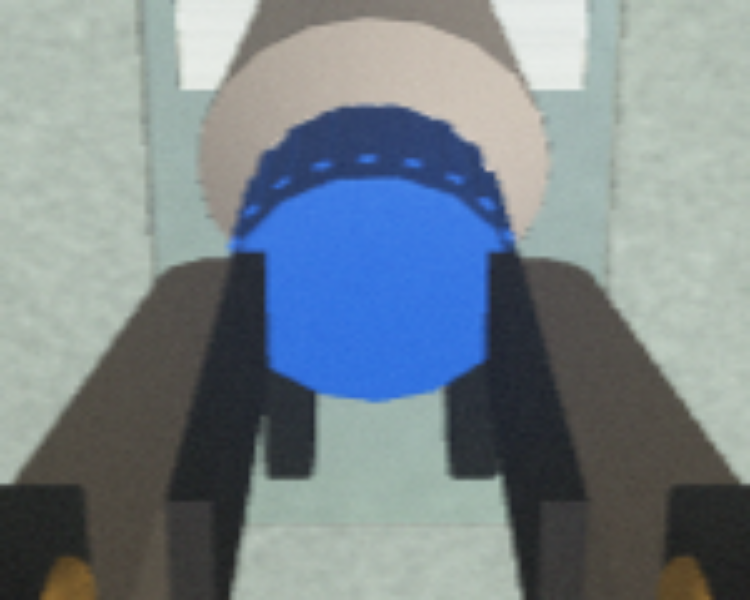

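Call:
{"name": "move_arm", "arguments": {"series": [[[-0.5,0,0,0,0,0],[0,0,0,0,0,0],[0,0,0,0,0,0],[0,0,0,0,0,0],[0,0,0,0,0,0]]], "grip": 0.7}}

```text
time: 6.05
tcp_pos: [0.5746, 0.1469, 0.2514]
eef_rot: [0.705, 0.059, 0.705, -0.059]
ft_force: [0.4, -0.2, -0.1]
opening: 0.0588
```

Call:
{"name": "move_arm", "arguments": {"series": [[[1,0,0,0,0,0],[1,0,0,0,0,0],[1,0,0,0,0,0],[1,0,0,0,0,0],[0,0,0,0,0,0]]]}}

```text
time: 6.47
tcp_pos: [0.5727, 0.1468, 0.2076]
eef_rot: [0.703, 0.059, 0.707, -0.06]
ft_force: [-0.2, 0.7, -0.8]
opening: 0.0644
```

```bash
python3 - <<'E'
from h import *
goal([-.0254,-.002,.208]);s,r=status()
im=manip.snapshot('wrist')[:,:,::-1];cv2.imwrite('pics/w5.png',im)
im=manip.snapshot('scene')[:,:,::-1];cv2.imwrite('pics/s5.png',cv2.resize(im[100:250,200:350],(600,600)))
E
```

```text
t 6.47 tcp stand mm [-24.4  -3.9 207.6] shift cm [-0.04  0.1   0.19] turn [-0.001 -0.006  0.001] sign 1 F [-0.19  0.72 -0.8 ] (stand) [-0.68 -0.3  -0.8 ] open 0.0644
```

View pics/w5.png

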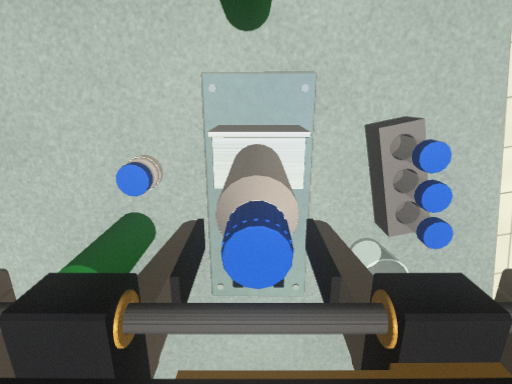

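View pics/s5.png

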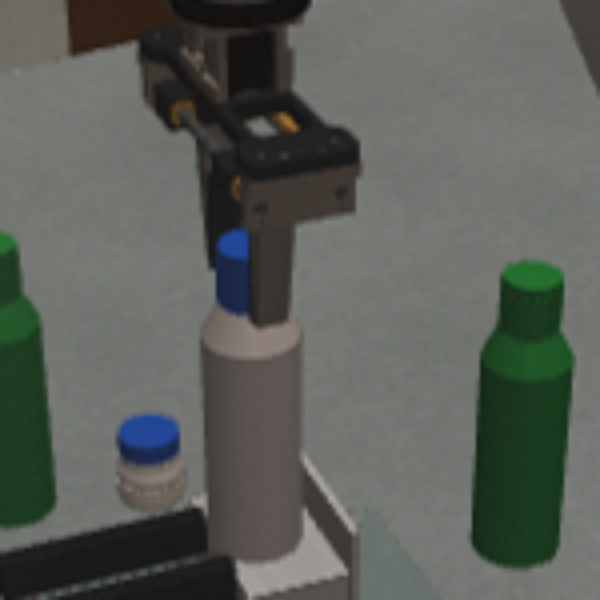

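Call:
{"name": "move_arm", "arguments": {"series": [[[0.3,0,0.15,0,0,0],[0,0,0,0,0,0],[0,0,0,0,0,0],[0,0,0,0,0,0],[0,0,0,0,0,0]]]}}

```text
time: 6.98
tcp_pos: [0.5763, 0.1467, 0.2088]
eef_rot: [0.705, 0.059, 0.704, -0.059]
ft_force: [0.0, 0.6, 0.5]
opening: 0.0642
```

Call:
{"name": "move_arm", "arguments": {"series": [[[0,0,0,0,0,0],[0,0,0,0,0,0],[0,0,0,0,0,0],[0,0,0,0,0,0],[0,0,0,0,0,0]]], "grip": 0.35, "squeeze": 5}}

```text
time: 7.4
tcp_pos: [0.5759, 0.1468, 0.2084]
eef_rot: [0.704, 0.059, 0.705, -0.059]
ft_force: [-0.8, 0.5, -0.5]
opening: 0.0381
```

```bash
python3 - <<'E'
from h import *
goal([-.0254,-.002,.205]);s,r=status()
im=manip.snapshot('wrist')[:,:,::-1];cv2.imwrite('pics/w6.png',im)
E
```

```text
t 7.4 tcp stand mm [-24.8  -0.7 208.4] shift cm [ 0.34  0.06 -0.12] turn [-0.001 -0.001 -0.   ] sign 1 F [-0.78  0.5  -0.45] (stand) [-0.37 -0.85 -0.45] open 0.0381
```

View pics/w6.png

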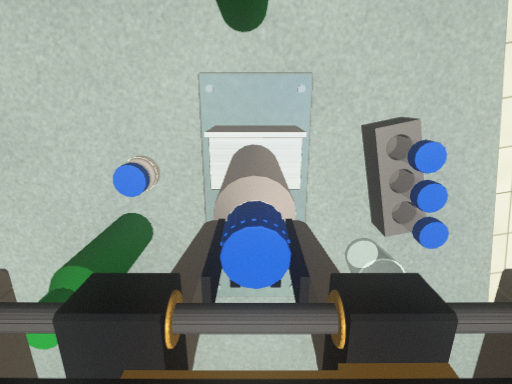

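Call:
{"name": "move_arm", "arguments": {"series": [[[0,-0.3,0,0,0,0],[0,-0.3,0,0,0,0],[-0.05,-0.3,0,0,0,0],[-0.05,-0.3,0,0,0,0],[0,-0.3,0,0,0,0]]]}}

```text
time: 7.87
tcp_pos: [0.5735, 0.1315, 0.2094]
eef_rot: [0.705, 0.059, 0.705, -0.059]
ft_force: [-1.7, 1.8, 1.9]
opening: 0.0378
```

```bash
python3 - <<'E'
from h import *
goal([.0101,-.001,.2095],1);s,r=status()
im=manip.snapshot('scene')[:,:,::-1];cv2.imwrite('pics/s7.png',cv2.resize(im[100:280,170:350],(600,600)))
E
```

```text
t 7.87 tcp stand mm [ -9.4  -0.6 209.4] shift cm [-0.01 -1.95 -0.04] turn [-0.001 -0.    -0.   ] sign 1 F [-1.65  1.81  1.85] (stand) [-1.51 -1.93  1.85] open 0.0378
```

View pics/s7.png

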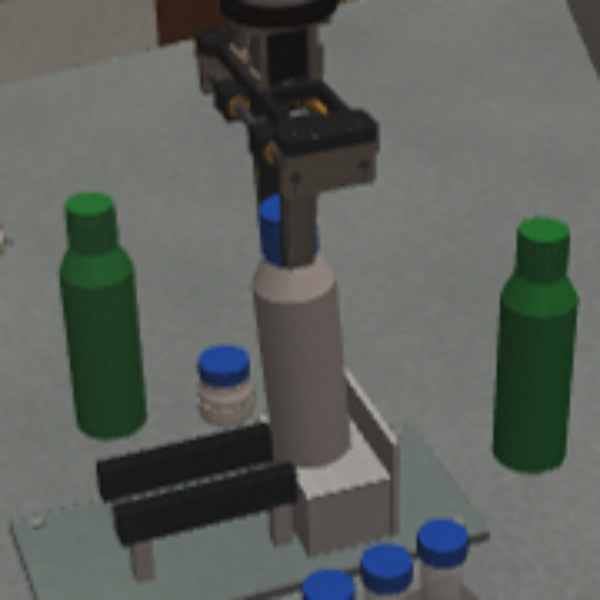

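Call:
{"name": "move_arm", "arguments": {"series": [[[0,-0.4,0,0,0,0],[0,-0.4,0,0,0,0],[0,-0.4,0,0,0,0],[0,-0.4,0,0,0,0],[0.05,-0.4,0,0,0,0]]]}}

```text
time: 8.33
tcp_pos: [0.5703, 0.1117, 0.2092]
eef_rot: [0.705, 0.059, 0.704, -0.059]
ft_force: [-0.9, -0.1, 3.1]
opening: 0.0382
```

```bash
python3 - <<'E'
from h import *
goal([.0422,-.001,.2049],1);s,r=status()
im=manip.snapshot('scene')[:,:,::-1];cv2.imwrite('pics/s8.png',cv2.resize(im[100:280,170:350],(600,600)))
E
```

```text
t 8.33 tcp stand mm [ 10.6  -0.4 209.2] shift cm [ 0.43 -3.16 -0.06] turn [-0.001  0.    -0.   ] sign 1 F [-0.92 -0.08  3.11] (stand) [ 0.24 -0.89  3.11] open 0.0382
```

View pics/s8.png

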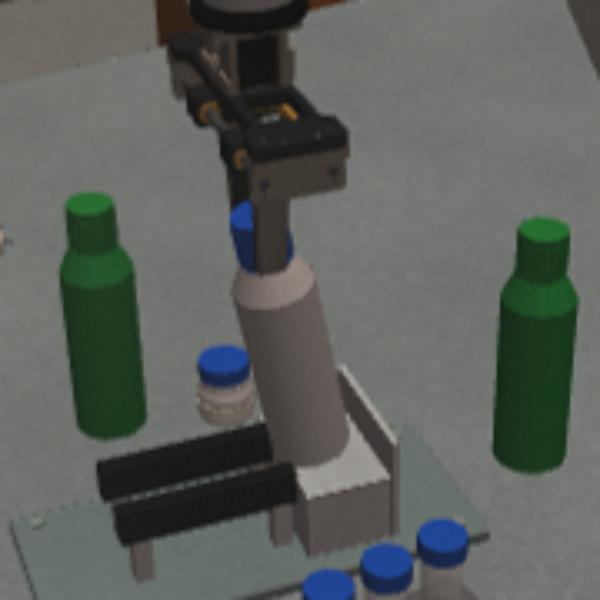

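Call:
{"name": "move_arm", "arguments": {"series": [[[0,-0.6,0,0,0,0],[0.05,-0.6,0,0,0,0],[0.05,-0.6,0,0,0,0],[0.1,-0.7,0,0,0,0],[0.1,-0.6,0,0,0,0]]]}}

```text
time: 8.8
tcp_pos: [0.5648, 0.0808, 0.2052]
eef_rot: [0.704, 0.059, 0.705, -0.059]
ft_force: [0.1, 1.2, -2.7]
opening: 0.0379
```

```bash
python3 - <<'E'
from h import *
goal([.0737,-.001,.1958],1);s,r=status()
im=manip.snapshot('scene')[:,:,::-1];cv2.imwrite('pics/s9.png',cv2.resize(im[100:280,170:350],(600,600)))
E
```

```text
t 8.8 tcp stand mm [ 42.1  -0.7 205.2] shift cm [ 0.94 -3.16 -0.03] turn [-0.001 -0.001  0.   ] sign 1 F [ 0.08  1.17 -2.73] (stand) [-1.17 -0.11 -2.73] open 0.0379
```

View pics/s9.png

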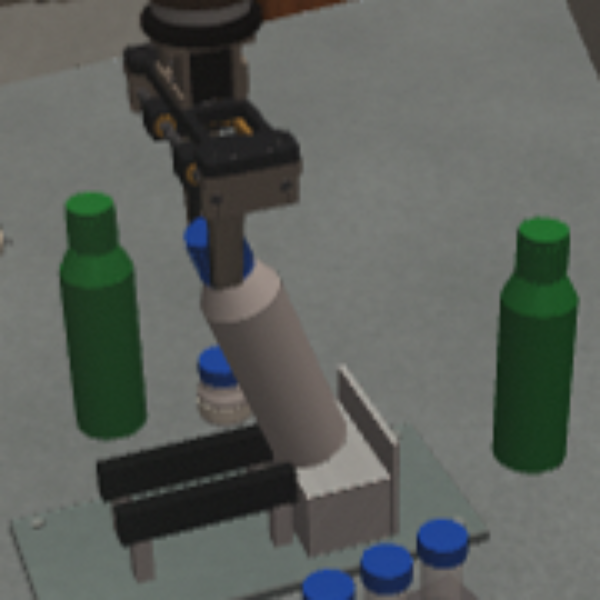

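Call:
{"name": "move_arm", "arguments": {"series": [[[0.16,-0.64,0,0,0,0],[0.17,-0.63,0,0,0,0],[0.19,-0.63,0,0,0,0],[0.2,-0.63,0,0,0,0],[0.22,-0.63,0,0,0,0]]], "squeeze": 6}}

```text
time: 9.27
tcp_pos: [0.5597, 0.0498, 0.1963]
eef_rot: [0.705, 0.059, 0.705, -0.059]
ft_force: [0.9, 0.9, -1.2]
opening: 0.0378
```

```bash
python3 - <<'E'
from h import *
goal([.103,-.001,.181],1);s,r=status()
im=manip.snapshot('scene')[:,:,::-1];cv2.imwrite('pics/s10.png',cv2.resize(im[100:280,170:350],(600,600)))
E
```

```text
t 9.27 tcp stand mm [ 73.4  -0.6 196.3] shift cm [ 1.53 -2.96 -0.04] turn [-0.001  0.    -0.   ] sign 1 F [ 0.93  0.94 -1.21] (stand) [-1.08  0.76 -1.21] open 0.0378
```

View pics/s10.png

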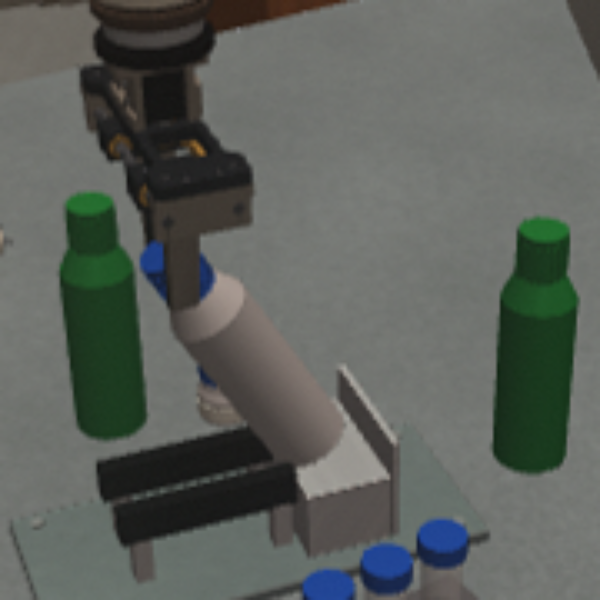

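Call:
{"name": "move_arm", "arguments": {"series": [[[0.26,-0.6,0,0,0,0],[0.28,-0.6,0,0,0,0],[0.31,-0.6,0,0,0,0],[0.33,-0.58,0,0,0,0],[0.35,-0.58,0,0,0,0]]]}}

```text
time: 9.73
tcp_pos: [0.555, 0.0204, 0.1813]
eef_rot: [0.705, 0.059, 0.704, -0.06]
ft_force: [-0.2, -0.8, 1.7]
opening: 0.0377
```

Call:
{"name": "move_arm", "arguments": {"series": [[[0.36,-0.56,0,0,0,0],[0.38,-0.55,0,0,0,0],[0.4,-0.53,0,0,0,0],[0.4,-0.52,0,0,0,0],[0.42,-0.5,0,0,0,0]]]}}

```text
time: 10.15
tcp_pos: [0.5504, -0.0056, 0.1613]
eef_rot: [0.705, 0.059, 0.705, -0.059]
ft_force: [-0.2, -1.1, 0.8]
opening: 0.0378
```

```bash
python3 - <<'E'
from h import *
goal([.1525,-.001,.1373],1);s,r=status()
im=manip.snapshot('scene')[:,:,::-1];cv2.imwrite('pics/s11.png',cv2.resize(im[130:310,150:330],(600,600)))
E
```

```text
t 10.15 tcp stand mm [129.7  -0.6 161.3] shift cm [ 2.4  -2.28 -0.04] turn [-0.001  0.     0.   ] sign 1 F [-0.16 -1.08  0.84] (stand) [1.09 0.02 0.84] open 0.0378
```

View pics/s11.png

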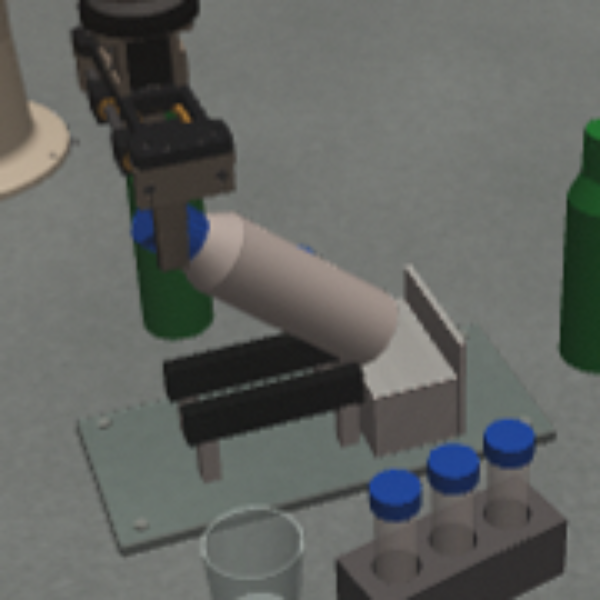

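Call:
{"name": "move_arm", "arguments": {"series": [[[0.45,-0.49,0,0,0,0],[0.47,-0.48,0,0,0,0],[0.48,-0.46,0,0,0,0],[0.5,-0.44,0,0,0,0],[0.5,-0.42,0,0,0,0]]]}}

```text
time: 10.62
tcp_pos: [0.5464, -0.028, 0.137]
eef_rot: [0.705, 0.059, 0.705, -0.059]
ft_force: [-0.7, -1.6, 2.0]
opening: 0.0379
```

Call:
{"name": "move_arm", "arguments": {"series": [[[0.54,-0.4,0,0,0,0],[0.55,-0.38,0,0,0,0],[0.57,-0.36,0,0,0,0],[0.58,-0.32,0,0,0,0],[0.59,-0.3,0,0,0,0]]]}}

```text
time: 11.03
tcp_pos: [0.5436, -0.0457, 0.1089]
eef_rot: [0.705, 0.059, 0.705, -0.06]
ft_force: [-0.8, -2.8, 1.2]
opening: 0.0376
```

```bash
python3 - <<'E'
from h import *
goal([.1823,-.001,.0785],1);s,r=status()
im=manip.snapshot('scene')[:,:,::-1];cv2.imwrite('pics/s12.png',cv2.resize(im[130:310,150:330],(600,600)))
E
```

```text
t 11.03 tcp stand mm [170.3  -0.5 108.9] shift cm [ 3.04 -1.2  -0.05] turn [-0.001  0.     0.001] sign 1 F [-0.77 -2.81  1.2 ] (stand) [ 2.9 -0.3  1.2] open 0.0376
```

View pics/s12.png

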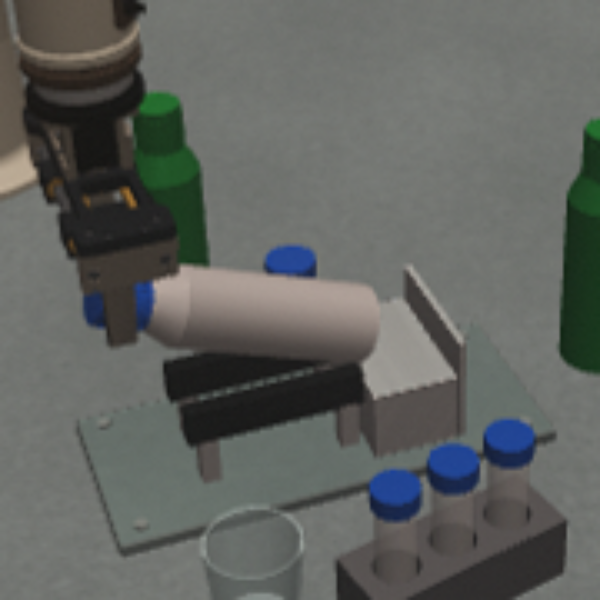

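Call:
{"name": "move_arm", "arguments": {"series": [[[0.59,-0.3,0,0,0,0],[0.6,-0.27,0,0,0,0],[0.6,-0.24,0,0,0,0],[0.62,-0.21,0,0,0,0],[0.62,-0.18,0,0,0,0]]]}}

```text
time: 11.5
tcp_pos: [0.5412, -0.0564, 0.0778]
eef_rot: [0.704, 0.06, 0.705, -0.059]
ft_force: [-0.1, -0.1, -0.9]
opening: 0.0378
```

```bash
python3 - <<'E'
from h import *
goal([.189,-.001,.0458],1);s,r=status()
im=manip.snapshot('scene')[:,:,::-1];cv2.imwrite('pics/s13.png',cv2.resize(im[150:300,160:310],(750,750)))
E
```

```text
t 11.5 tcp stand mm [181.2  -1.2  77.8] shift cm [ 3.2  -0.78  0.02] turn [-0.001 -0.001 -0.001] sign 1 F [-0.12 -0.1  -0.87] (stand) [ 0.11 -0.1  -0.87] open 0.0378
```

View pics/s13.png

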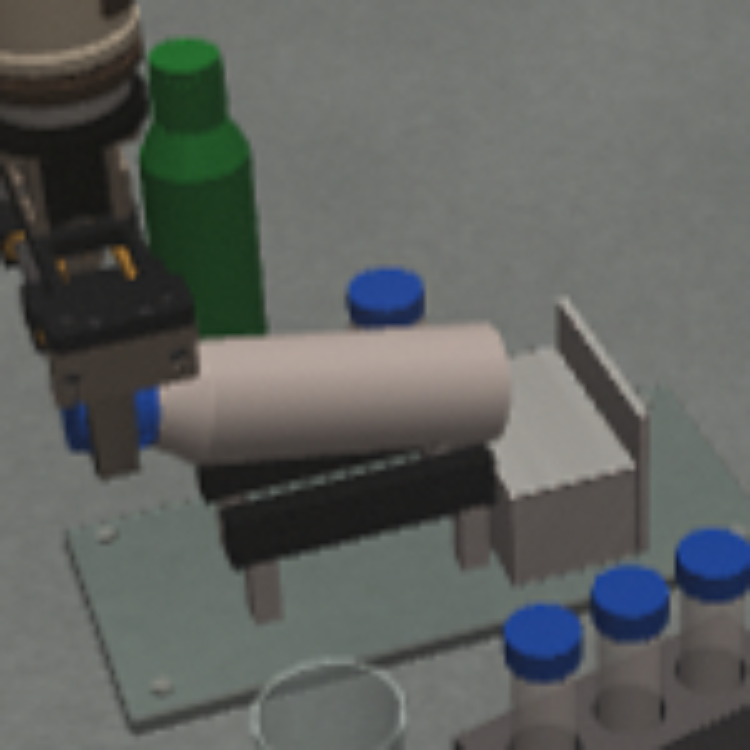

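Call:
{"name": "move_arm", "arguments": {"series": [[[0.5,-0.15,0,0,0,0],[0.5,-0.1,0,0,0,0],[0.5,-0.1,0,0,0,0],[0.4,-0.1,0,0,0,0],[0.3,-0.05,0,0,0,0]]]}}

```text
time: 11.97
tcp_pos: [0.5405, -0.0616, 0.0564]
eef_rot: [0.704, 0.059, 0.705, -0.059]
ft_force: [-0.2, -0.7, -0.8]
opening: 0.0377
```

```bash
python3 - <<'E'
from h import *
goal([.189,-.001,.0458],1);s,r=status()
im=manip.snapshot('scene')[:,:,::-1];cv2.imwrite('pics/s14.png',cv2.resize(im[150:300,160:310],(750,750)))
E
```

```text
t 11.97 tcp stand mm [186.5  -0.9  56.4] shift cm [ 1.06 -0.25 -0.01] turn [-0.001 -0.    -0.   ] sign 1 F [-0.21 -0.73 -0.75] (stand) [ 0.75 -0.08 -0.75] open 0.0377
```

View pics/s14.png

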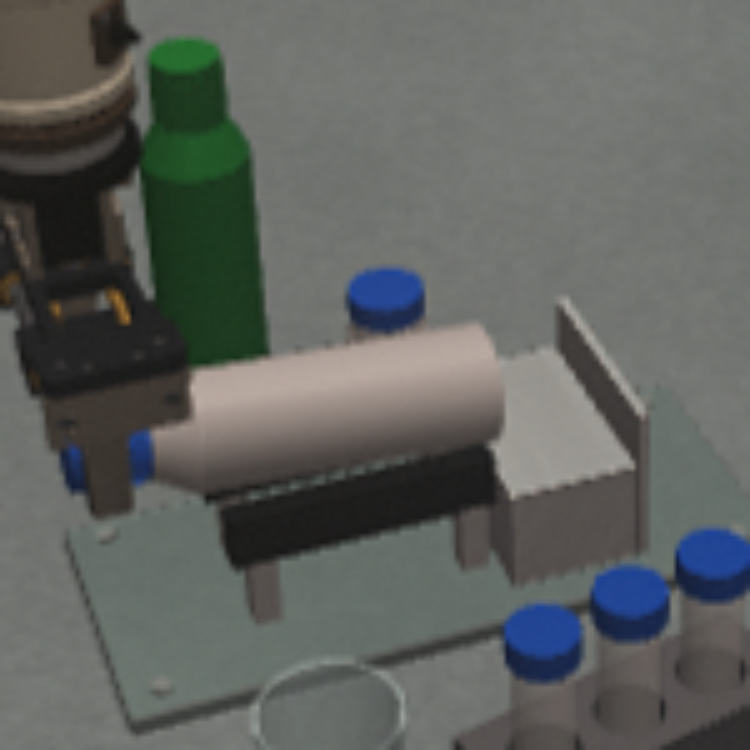

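Call:
{"name": "move_arm", "arguments": {"series": [[[0.2,-0.03,0,0,0,0],[0.2,-0.03,0,0,0,0],[0.15,-0.03,0,0,0,0],[0.15,0,0,0,0,0],[0,0,0,0,0,0]]]}}

```text
time: 12.43
tcp_pos: [0.5405, -0.0627, 0.0498]
eef_rot: [0.705, 0.059, 0.705, -0.059]
ft_force: [0.0, -0.7, -0.2]
opening: 0.0375
```

```bash
python3 - <<'E'
from h import *
goal([.189,-.001,.0458],1)
im=manip.snapshot('scene')[:,:,::-1]
for i in range(4):
  manip.snapshot('top') if i==0 else None
s,r=status();print(RS.T@s['ft_force'],s['ft_torque'])
cv2.imwrite('pics/s15.png',cv2.resize(im[150:300,160:310],(750,750)))
E
```

```text
t 12.43 tcp stand mm [187.5  -0.8  49.8] shift cm [ 0.4  -0.15 -0.02] turn [-0.001 -0.     0.   ] sign 1 F [ 0.02 -0.72 -0.24] (stand) [ 0.71  0.14 -0.24] open 0.0375
[ 0.65636103 -0.49724143  0.3550623 ] [-0.12860602 -0.05339048  0.00500775]
```

View pics/s15.png

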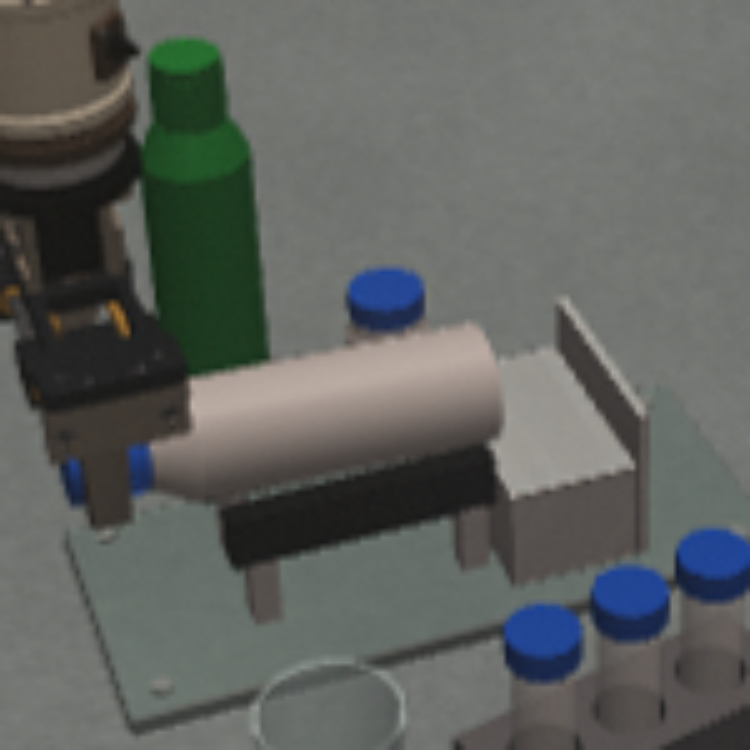

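Call:
{"name": "move_arm", "arguments": {"series": [[[0.1,0,0,0,0,0],[0.1,0,0,0,0,0],[0.1,0,0,0,0,0],[0,0,0,0,0,0],[0,0,0,0,0,0]]]}}

```text
time: 12.95
tcp_pos: [0.5406, -0.0626, 0.0469]
eef_rot: [0.705, 0.059, 0.705, -0.059]
ft_force: [-0.0, -0.6, -0.5]
opening: 0.0381
```

```bash
cat > fit.py <<'E'
from h import *
from scipy.optimize import minimize
import sys
s,r=status();print('t',s['time'],'TCP',np.round(RS.T@(s['tcp_pos']-oS)*1000,1),'F',np.round(RS.T@s['ft_force'],2),s['opening'])
im=manip.snapshot('scene');cv2.imwrite('pics/%s.png'%sys.argv[1],cv2.resize(im[150:300,160:310,::-1],(750,750)))
M=max(manip.silhouettes('bottle','scene'),key=lambda m:m['conf'] if abs(m['point'][0]-235)<35 and m['pixels'][:,:].sum()>300 and abs(m['point'][1]-230)<30 else 0)['pixels']
ys,xs=np.nonzero(M);print(xs.min(),xs.max(),ys.min(),ys.max())
def outline(x0,z0,e,yaw=0,y0=0):
    # foot at (x0,y0,z0), elevation e of axis
    a=np.array([np.cos(e)*np.cos(yaw),np.cos(e)*np.sin(yaw),np.sin(e)]);u=np.cross([0,0,1],a);u/=np.linalg.norm(u);v=np.cross(a,u)
    P=[]
    for sv,rad in((0,.03),(.03,.03),(.06,.03),(.09,.03),(.12,.03)):
        for t in np.linspace(0,2*np.pi,40):P.append(np.array([x0,y0,z0])+sv*a+rad*(np.cos(t)*u+np.sin(t)*v))
    return proj('scene',np.array([s2w(p) for p in P]))
# top edge rows: upper boundary of silhouette vs columns 205..250
cols=np.arange(206,248)
def upper(h):
    h=cv2.convexHull(h.astype(np.float32))
    c=h[:,0];out=[]
    for x in cols:
        m=[]
        for i in range(len(c)):
            p,q2=c[i],c[(i+1)%len(c)]
            if (p[0]-x)*(q2[0]-x)<=0 and p[0]!=q2[0]: m.append(p[1]+(x-p[0])/(q2[0]-p[0])*(q2[1]-p[1]))
        out.append(min(m) if m else np.nan)
    return np.array(out)
# image edge: dark background to lighter bottle
g=im[:,:,0].astype(float)-0*im[:,:,1]
obs=np.array([np.nonzero(M[:,x])[0].min() if M[:,x].any() else np.nan for x in cols])
for e in(0,2,4,6):
    er=np.radians(e)
    zz=.079+.0224*np.cos(er)-.009*np.sin(er);xx=-.0224*np.sin(er)-.009*np.cos(er)
    up=upper(outline(xx,zz,er));d=up-obs;k=np.isfinite(d);p=np.polyfit(cols[k],d[k],1);print(e,'mean',round(np.median(d[k]),2),'slope',round(p[0],3),'obs slope',round(np.polyfit(cols[k],obs[k],1)[0],3))
E
python3 fit.py s16
```

```text
t 12.95 TCP [187.4  -0.7  46.9] F [ 0.56  0.09 -0.54] 0.038084661086844676
172 260 215 251
0 mean -0.51 slope -0.024 obs slope -0.208
2 mean -1.26 slope 0.005 obs slope -0.208
4 mean -1.93 slope 0.029 obs slope -0.208
6 mean -2.78 slope 0.063 obs slope -0.206
```

View pics/s16.png

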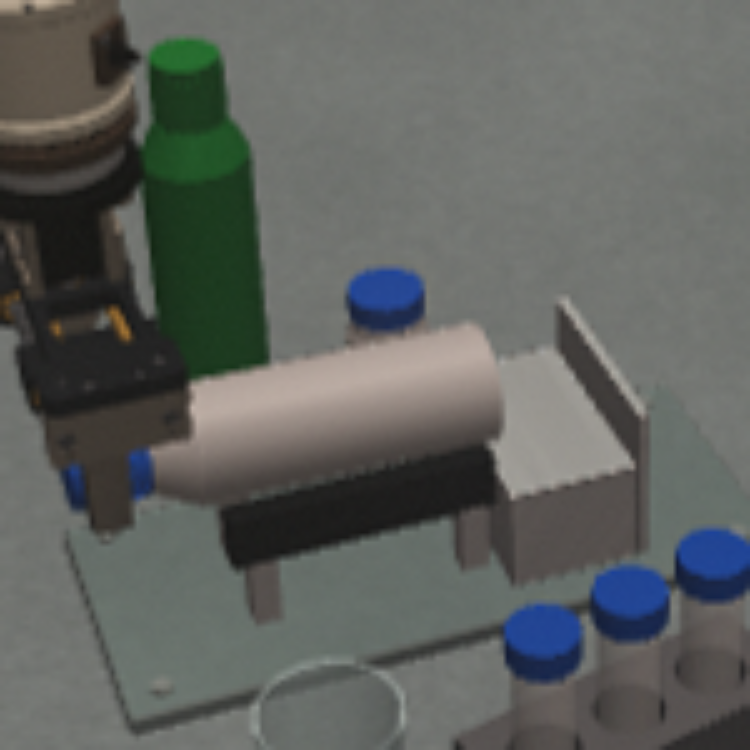

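Call:
{"name": "move_arm", "arguments": {"series": [[[0.1,0,0,0,0,0],[0.1,0,0,0,0,0],[0.1,0,0,0,0,0],[0,0,0,0,0,0],[0,0,0,0,0,0]]]}}

```text
time: 13.47
tcp_pos: [0.5406, -0.0625, 0.0439]
eef_rot: [0.705, 0.059, 0.705, -0.059]
ft_force: [-0.2, -1.0, -0.3]
opening: 0.0379
```

```bash
python3 fit.py s17
```

```text
t 13.4667 TCP [187.4  -0.8  43.9] F [ 1.01 -0.01 -0.28] 0.03791643844155443
174 260 215 252
0 mean -0.84 slope -0.009 obs slope -0.223
2 mean -1.49 slope 0.02 obs slope -0.223
4 mean -2.13 slope 0.044 obs slope -0.223
6 mean -2.94 slope 0.077 obs slope -0.22
```

Call:
{"name": "move_arm", "arguments": {"series": [[[0.1,0,0,0,0,0],[0.1,0,0,0,0,0],[0,0,0,0,0,0],[0,0,0,0,0,0],[0,0,0,0,0,0]]]}}

```text
time: 13.98
tcp_pos: [0.5408, -0.0627, 0.0423]
eef_rot: [0.705, 0.059, 0.704, -0.059]
ft_force: [-1.0, -1.2, 2.7]
opening: 0.0375
```

```bash
python3 fit.py s18
```

```text
t 13.9833 TCP [187.5  -0.5  42.3] F [ 1.34 -0.74  2.68] 0.03747193725312126
173 259 215 252
0 mean -0.32 slope 0.01 obs slope -0.242
2 mean -1.05 slope 0.039 obs slope -0.242
4 mean -1.73 slope 0.063 obs slope -0.242
6 mean -2.51 slope 0.1 obs slope -0.243
```

View pics/s18.png

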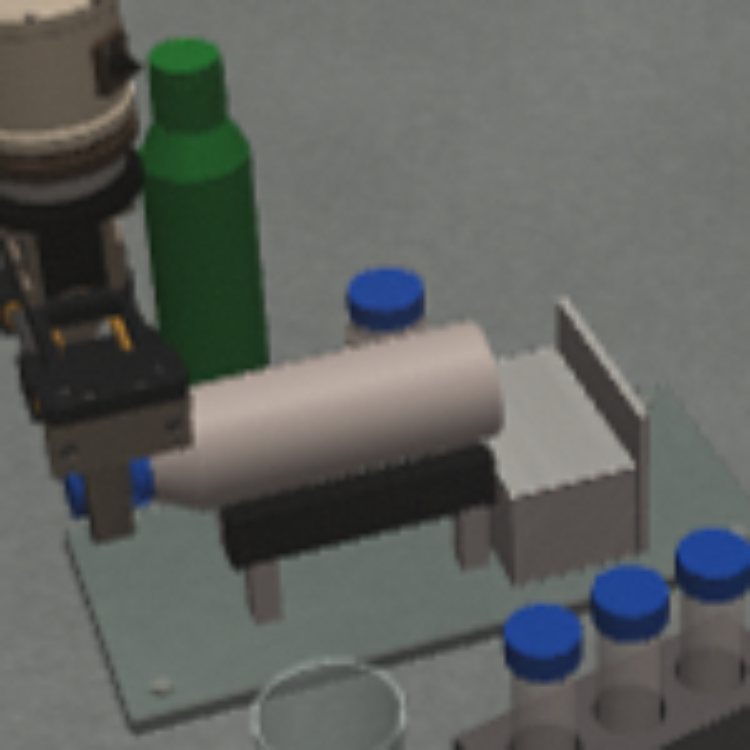

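Call:
{"name": "move_arm", "arguments": {"series": [[[-0.1,0,0,0,0,0],[0,0,0,0,0,0],[0,0,0,0,0,0],[0,0,0,0,0,0],[0,0,0,0,0,0]]]}}

```text
time: 14.5
tcp_pos: [0.5406, -0.0625, 0.0429]
eef_rot: [0.705, 0.059, 0.705, -0.059]
ft_force: [-0.5, -0.5, 0.9]
opening: 0.0378
```

Call:
{"name": "move_arm", "arguments": {"series": [[[0,0,0,0,0,0],[0,0,0,0,0,0],[0,0,0,0,0,0],[0,0,0,0,0,0],[0,0,0,0,0,0]]], "squeeze": 3}}

```text
time: 14.92
tcp_pos: [0.5406, -0.0625, 0.043]
eef_rot: [0.705, 0.059, 0.705, -0.059]
ft_force: [0.4, -0.5, 0.6]
opening: 0.0379
```

Call:
{"name": "move_arm", "arguments": {"series": [[[0,0,0,0,0,0],[0,0,0,0,0,0],[0,0,0,0,0,0],[0,0,0,0,0,0],[0,0,0,0,0,0]]], "grip": 0.75}}

```text
time: 15.33
tcp_pos: [0.5406, -0.0625, 0.0429]
eef_rot: [0.705, 0.059, 0.705, -0.059]
ft_force: [0.3, -0.5, -0.4]
opening: 0.0683
```

```bash
python3 fit.py s19;python3 - <<'E'
from h import *
cv2.imwrite('pics/w19.png',manip.snapshot('wrist')[:,:,::-1])
E
```

```text
t 15.3333 TCP [187.3  -0.8  42.9] F [ 0.45  0.34 -0.38] 0.06827393868143594
172 260 216 252
0 mean -0.72 slope -0.015 obs slope -0.218
2 mean -1.46 slope 0.015 obs slope -0.218
4 mean -2.13 slope 0.039 obs slope -0.218
6 mean -2.94 slope 0.075 obs slope -0.218
```

View pics/w19.png

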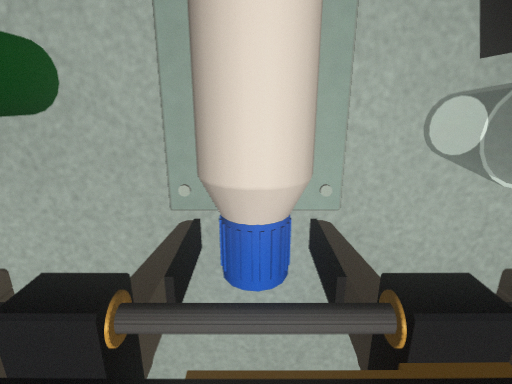

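View pics/s19.png

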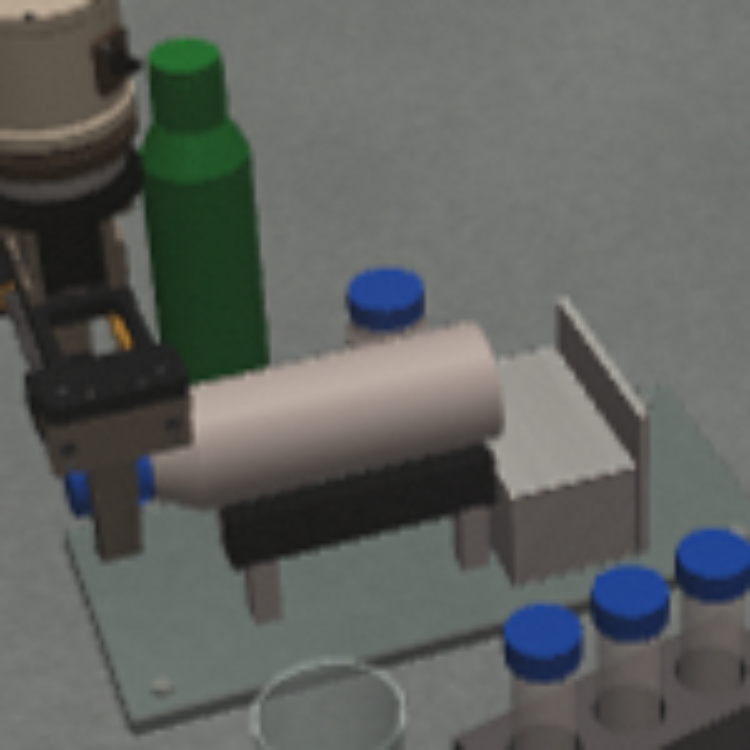

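Call:
{"name": "move_arm", "arguments": {"series": [[[-1,0,0,0,0,0],[-1,0,0,0,0,0],[-1.5,0,0,0,0,0],[-1.5,0,0,0,0,0],[-2,0,0,0,0,0]]]}}

```text
time: 15.9
tcp_pos: [0.5403, -0.0624, 0.1141]
eef_rot: [0.704, 0.059, 0.705, -0.059]
ft_force: [-0.1, -0.1, -0.6]
opening: 0.0687
```

Call:
{"name": "move_arm", "arguments": {"series": [[[-2.5,-1,0,0,0,0],[-2.5,-2,0,0,0,0],[-2.5,-3,0,0,0,0],[-2.5,-3,0,0,0,0],[-2.5,-2,0,0,0,0]]]}}

```text
time: 16.32
tcp_pos: [0.5218, -0.1731, 0.2409]
eef_rot: [0.705, 0.059, 0.704, -0.06]
ft_force: [0.8, 0.5, -0.8]
opening: 0.0691
```

Call:
{"name": "move_arm", "arguments": {"series": [[[-2,-2,0,0,0,0],[-1,-2,0,0,0,0],[0,0,0,0,0,0],[0,0,0,0,0,0],[0,0,0,0,0,0]]]}}

```text
time: 16.73
tcp_pos: [0.5153, -0.2095, 0.2677]
eef_rot: [0.704, 0.06, 0.705, -0.059]
ft_force: [0.3, 0.0, -0.1]
opening: 0.0686
```

```bash
python3 fit.py s20;python3 - <<'E'
from h import *
im=manip.snapshot('top')[:,:,::-1];cv2.imwrite('pics/t20.png',cv2.resize(im[90:300,195:355],(600,788))[:600])
s,_=status();print(s['time'],s['ft_force'])
E
```

```text
t 16.7333 TCP [336.5  -1.2 267.7] F [-0.08  0.29 -0.07] 0.06856743234013006
172 260 215 253
0 mean -0.8 slope -0.002 obs slope -0.231
2 mean -1.48 slope 0.028 obs slope -0.231
4 mean -2.2 slope 0.051 obs slope -0.231
6 mean -2.94 slope 0.089 obs slope -0.232
16.8833 [-0.64710463  0.68820362  1.30180614]
```

View pics/t20.png

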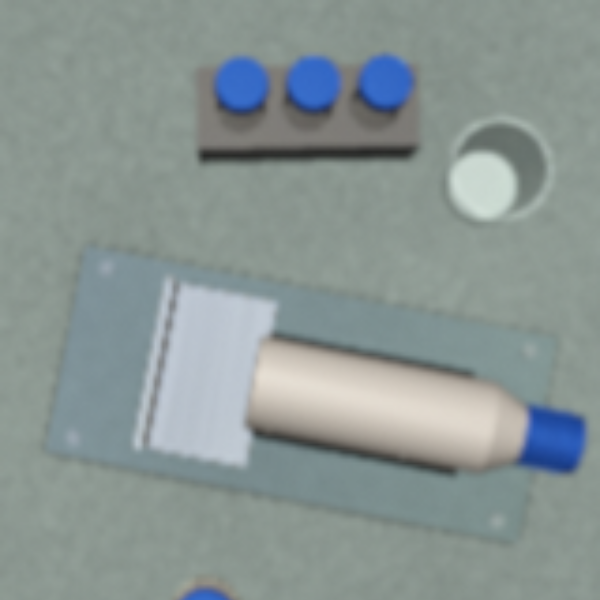

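View pics/s20.png

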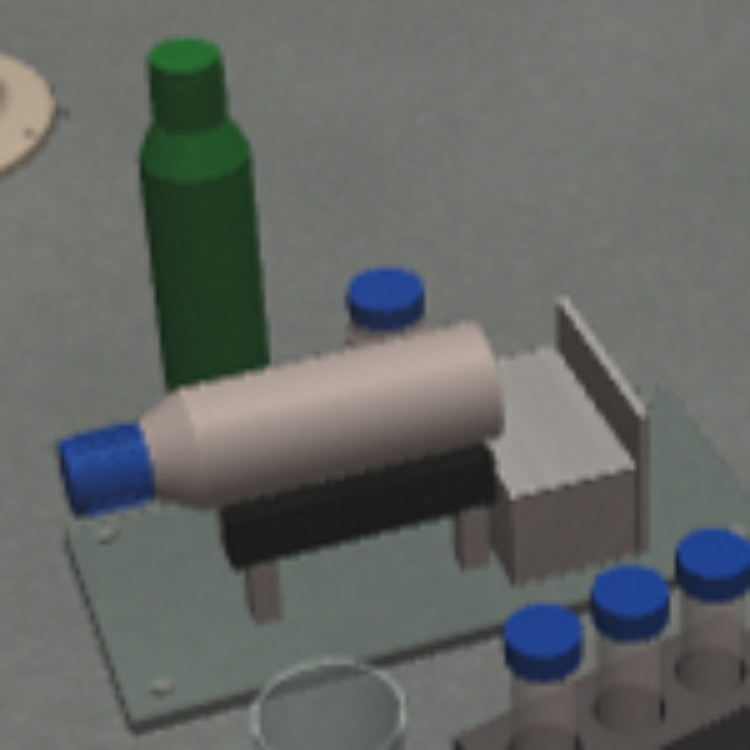

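```bash
python3 - <<'E'
from h import *
for uv,z in(((256,387),.115),((583,442),.101)):
    p=np.array(uv)/3.75+[194.6,89.6];w=atz('top',p,z);print(np.round(RS.T@(w-oS)*1000,1))
manip.close_job()
E
```

```text
[ -3.9  -3.4 115. ]
[206.3   2.  101. ]
the job is handed in; nothing more can be done
```

The bottle is lying on its side in the groove, cap beyond the bars and foot at the stop. I handed the job in at about 17 s of the 51 s allowed. I got no verdict back.

**What I did:** I held the cap lightly between the fingers at 5–6 N. I then moved it over and down along an arc about the foot stop, so the cap could pivot between the pads. At the last few millimetres I lowered it until the wrist force showed contact, then opened the fingers and backed away upwards.

**Last checks:**

| Check | Measured | Required |
|---|---|---|
| Cap top along the stand | x about 206 mm | 170–225 mm |
| Foot sideways | y about -3 mm | within 8 mm |
| Direction against the bars | about 0.026 rad off | under 0.08 rad |
| Axis level | about 0° off by the edge slope in the scene picture | within about 5° |

- **Position accuracy:** these were read off the final pictures, so they are good to only a few millimetres.
- **Forces:** the wrist force readings stayed around 4 N or less, and were near zero at the end with the arm clear.
- **Neighbours:** the rack, tubes, beaker and jar look unmoved in the final pictures. I did not measure them again.

**What disagreed:**
- **Fingertips:** they showed about 35–40 mm short of the stated tool point. My first close therefore shut just above the cap without touching it. I saw it from the opening, 28 mm instead of 38 mm, and worked with the corrected depth from then on.
- **Edge height:** in the final fit, the bottle's upper edge was about 0.8 pixel off the height expected for level lying. The edge slope agreed with level.

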